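# Prove the sheeter bearing blocks on the gauge pin

## Robot

A 6-joint arm with a two-finger parallel gripper is mounted at the origin on a cart in front of the work surface, level with it; the furniture and walls round the work are solid. World frame = base frame: x ahead of the robot, y to its left, z up, the work surface at z = 0. Lengths are in m, angles in rad, forces in N, time in s.
With the tool pointing down it reaches from about 0.375 to 0.75 m from the base axis. Payload 9 kg.
Tool frame: the origin (TCP) lies at the very end of the fingers, on their centre line; the grasp point (between the pads) lies 19 mm behind it; z points along the fingers, y is the line along which they close (so a half turn about z gives the same grasp; the last joint's range is limited). The gripper opens to 85 mm and grips with 20 to 120 N. Pads are 22 mm wide; open, the fingers measure 114 mm over their backs; the gripper's body (76 mm by 85 mm) begins 54 mm behind the grasp point. The pads swing forward as they close: fully open they stand 13 mm farther back than shut.
Start: joints at [0.896, 0.104, 0.097, 1.564, 0, 1.353], TCP at [0.265, 0.539, 0.231] pointing down, gripper open.
Joint ranges: [-2.99, 2.99], [-0.84, 1.86], [-1.1, 1.16], [-1.84, 2.11], [-1.51, 1.56], [-3.14, 3.14]. Speed limits (rad/s): [2.22, 2.22, 2.57, 3.14, 3.14, 3.14].

## Interface

Orientations are given as [roll, pitch, yaw] about the fixed x, y, z axes, in that order (R = Rz(yaw) Ry(pitch) Rx(roll)).
In Python, from station import r gives the robot as it stands. The module is installed in compiled form; this text tells all that it offers.
- The arm moves only by the tool arm_command, never from a script. Its argument "steps" is a list of rows, each a list of 3 entries, a list of its own where there are three numbers: the turn, a rotation vector about the tool's x, y, z in degrees, then the shift along the tool's x, y, z in m, then the gripper's target within -1 to 1 (shut at 1, half-way at 0, fully open at -1). A call has exactly 8 rows; each row shifts and turns the commanded pose from where the row before left it, along the tool's axes as they then stand; what a row does not reach is not made up. A row lasts 1/8 s, in which the tool goes at most 62.5 mm and 10.7 degrees, less where a joint would pass 70% of its speed; a pose out of reach is approached as far as the arm can. A call with a gripper value outside its range is refused whole. The fingers move at their own pace and stop on an object; "force" is the grip in N (left out, the last holds). Time passes only in rows, so rows that do not move let the fingers close, or fill a call up. It gives the time, the measured TCP pose, the force, the opening and the grip force at its end, in the units of the state.
- r.sense(): the state, without advancing time (a new reading comes with each control period).
- r.read_camera(name): name is "scene" or "side" or "wrist"; returns the picture (400x640x3 uint8, red, green, blue); there is no depth.
- r.camera_info(name): a dict with "intrinsics" (3x3 intrinsics, pixels), "distortion" ([k1, k2, p1, p2, k3] as OpenCV has them; the pictures are not rectified), "extrinsics" (4x4, takes a point from camera to world coordinates); the wrist camera has in their place "hand_eye" (4x4, takes a point from camera to tool coordinates, whose origin is the TCP and whose axes are the flange's). Camera axes: x right, y down, z forward; pixel columns grow to the right and rows downward; lengths in m; the calibration is good to about 2 mm. A picture is of the moment at which its call begins: read the wrist's pose just before it. camera_info takes no time and is no camera call.
- r.finish_job(): hands the job in; it is judged then, once.
The state is a dict: "t": time; "joints": joint angles; "qvel": joint speeds; "joint_torque": joint torques, N m; "ee_pos": TCP position; "tool_rot": TCP orientation; "force": force on the tool from outside, world axes, zero at the start; "ft_torque": the same for the moment, N m; "width": opening from 0.0 (shut) to 1.0 (fully open); "grasp_force": force on a finger pad.
Only numpy, scipy, OpenCV 4.12 (cv2) and the standard library are available. Lean on these libraries where they do the work, as an engineer would, in place of code of your own. Each camera call takes 0.05 s, during which the arm holds its last target. There are 200 camera calls.

## Task

One of the two white bearing blocks for the dough sheeter is tight inside its bore. Try them on the level gauge pin: the good one slides fully home against the shoulder, and it must have been slid fully home there before you seat it. Finish with the good block taken off the pin and seated flat and square in the pocket of the wooden holder and the tight block lying on the plate, both let go, and leave the pastry brush and the kitchen timer where they are.

Things in the scene. Friction and masses are not known exactly. Their poses are not given: they have to be found in the camera images.
- block_a: White nylon bearing block, 70 mm long (its x axis), 50 x 50 mm, 0.15 kg, a round 34 mm bore right through along x; ends alike. Origin at its centre; lies on the table, bore level. One of the two blocks (the names do not tell which) narrows inside to 21 mm, from 22 mm in at either end, so it stops about 40 mm short of home on the pin; the other slides fully home. Outside they look the same.
- block_b: The other white nylon bearing block: outside the same as block_a in every way (70 x 50 x 50 mm, bore along x, origin at its centre, resting on the table with its bore level). See block_a.
- gauge: Fit gauge, fixed: dark base plate 150 x 90 x 12 mm, aluminium upright (top 110 mm up) and a level steel pin, 26 mm thick, pointing along the gauge's -x, roughly to the robot. Pin 85 mm long before its shoulder (44 mm collar); nose tapers to 14 mm over 10 mm. Origin: centre of the underside; pin axis 90 mm up, nose tip at x = -55 mm, shoulder at x = +30 mm.
- pin_home (a point): Point on the pin's axis where a block's centre lies when fully home: 35 mm before the shoulder, 50 mm behind the nose tip, 90 mm above the table. Its x axis runs along the pin from nose to shoulder (the way a block slides on).
- holder: Holder of pale wood, fixed, 130 (x) x 110 (y) x 19 mm high, with one pocket in its middle: 78 mm along x, 56 mm along y, 11 mm deep, floor 8 mm above the table. A seated block lies in it with its bore level along the holder's x and stands 39 mm out of it. Origin at the centre of the underside.
- pocket_seat (a point): Point where the centre of a block lies when it is seated in the pocket, 25 mm above the pocket's floor (33 mm above the table); axes as the holder's.
- reject_plate: Loose round white plate, 200 mm across, shallow dish with its rim 19 mm high; a block laid in its middle rests with its underside 6 to 12 mm above the table. The tight block goes here. Origin at the centre of its underside.
- pastry_brush: Loose flat pastry brush, 205 mm long (its y axis), 34 wide, 14 mm high, lying on the table between the blocks; leave it. Origin at the centre of its underside.
- timer: Loose round kitchen timer, 66 mm across, 46 mm high; leave it. Origin at the centre of its underside.
Things that resemble listed ones, but are neither listed nor needed, are in the scene too. What is shaped like the block_b but pink is not meant.

How it is judged:
By the outcome, as a careful person would: the job done as asked, in the order asked, and still so for the second after the job is handed in, with the robot touching nothing.
It also fails if it takes over 72 s, if anything falls off the work surface, if the arm or the gripper's body presses on something with over 40 N, if the wrist force passes 120 N, or if a joint passes its speed limit or range.

## Working session

There is one attempt and no reset: what is moved stays moved. The work goes in short steps, Python scripts to look and compute and a tool call to move; the robot and the scene stay as the last step left them, time stands still between calls to the robot, and variables do not carry over. Pictures are saved under pics/ and viewed, at most 12 in all, crops included, and the job is handed in when it is done.

Besides the shell and the picture viewer there is one more tool, called by a JSON object that holds its "api" and its "payload". arm_command: Moves the arm, as the interface text tells. Its arguments: {"type":"object","properties":{"steps":{"type":"array","items":{"type":"array"}},"force":{"type":"number"}},"required":["steps"]}

```bash
mkdir -p pics
python3 - <<'E'
from station import r
import cv2,numpy as np
s=r.sense();print(s)
for n in("scene","side","wrist"):
    im=r.read_camera(n);cv2.imwrite(f"pics/{n}0.png",im[:,:,::-1])
    i=r.camera_info(n);print(n,{k:np.round(v,4).tolist() for k,v in i.items()})
E
```

```text
{'t': 0.0, 'joints': array([8.96277097e-01, 1.04700908e-01, 9.64674668e-02, 1.56385164e+00,
       2.31706694e-05, 1.35306979e+00]), 'qvel': array([-0.0012815 , -0.00173636, -0.00056823,  0.00267787,  0.00062255,
        0.00084078]), 'joint_torque': array([-2.67305959e-04, -5.56931448e+01,  5.03649437e+01,  1.68087945e-02,
       -2.22665490e-04,  9.47339743e-06]), 'ee_pos': array([0.26444345, 0.53823458, 0.23052037]), 'tool_rot': array([-3.14033933e+00, -3.01008271e-04,  2.68479976e+00]), 'force': array([ 0.26806176, -0.08905171,  0.32494805]), 'ft_torque': array([-0.00226344,  0.01819598,  0.00188879]), 'grasp_force': 0.0, 'width': 1.0038102200885675}
scene {'intrinsics': [[446.7556, 0.0, 317.4742], [0.0, 446.7556, 197.2974], [0.0, 0.0, 1.0]], 'distortion': [-0.0807, 0.0, 0.0, 0.0, 0.0], 'extrinsics': [[0.5464, -0.3731, 0.7498, -0.3417], [-0.8375, -0.2383, 0.4918, -0.5566], [-0.0048, -0.8967, -0.4427, 0.5572], [0.0, 0.0, 0.0, 1.0]]}
side {'intrinsics': [[430.8377, 0.0, 318.0567], [0.0, 430.8377, 201.5478], [0.0, 0.0, 1.0]], 'distortion': [-0.0123, 0.0, 0.0, 0.0, 0.0], 'extrinsics': [[0.9984, 0.0296, -0.0486, 0.5327], [0.0564, -0.6275, 0.7766, -0.9133], [-0.0075, -0.7781, -0.6281, 0.8369], [0.0, 0.0, 0.0, 1.0]]}
wrist {'intrinsics': [[278.4435, 0.0, 322.5076], [0.0, 278.4435, 198.8212], [0.0, 0.0, 1.0]], 'distortion': [-0.0083, 0.0, 0.0, 0.0, 0.0], 'hand_eye': [[-0.0002, -0.9465, -0.3228, 0.0837], [1.0, 0.0, -0.0008, 0.0007], [0.0008, -0.3228, 0.9465, -0.1424], [0.0, 0.0, 0.0, 1.0]]}
```

View pics/scene0.png

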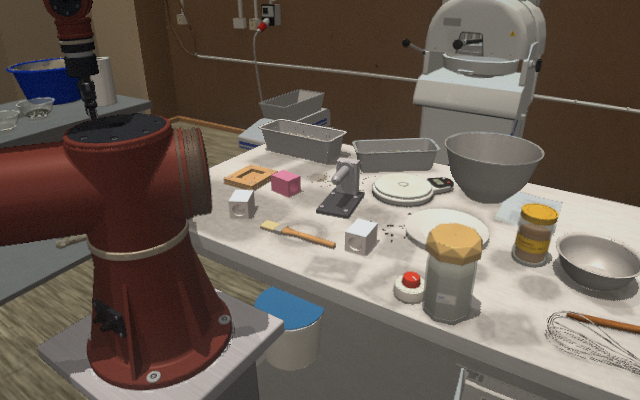

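View pics/side0.png

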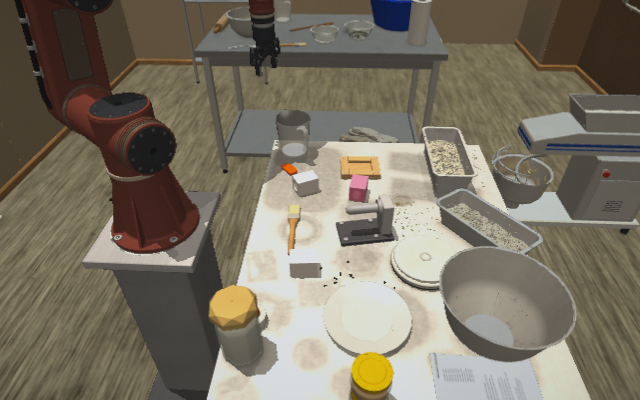

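The scene and side views show two white blocks at side (306,182) and (305,268), with the brush between them. The gauge is at (365,232), the holder at (360,167), the pink decoy at (358,187) and the plate at (367,317). Next I'll cast rays.

```bash
cat > h.py <<'E'
from station import r
import numpy as np,cv2
from scipy.spatial.transform import Rotation as R
def T(n,s=None):
    i=r.camera_info(n)
    if n!="wrist": return i,i["extrinsics"]
    s=s or r.sense(); M=np.eye(4);M[:3,:3]=R.from_euler("xyz",s["tool_rot"]).as_matrix();M[:3,3]=s["ee_pos"]
    return i,M@i["hand_eye"]
def ray(n,uv,s=None):
    i,E=T(n,s);p=cv2.undistortPoints(np.array(uv,float).reshape(-1,1,2),i["intrinsics"],i["distortion"])[:,0]
    d=np.c_[p,np.ones(len(p))]@E[:3,:3].T
    return E[:3,3],d
def plane(n,uv,z,s=None):
    o,d=ray(n,uv,s);return o+d*((z-o[2])/d[:,2])[:,None]
def snap(n,name):
    s=r.sense();im=r.read_camera(n);cv2.imwrite(f"pics/{name}.png",im[:,:,::-1]);return s,im
E
python3 - <<'E'
from h import *
np.set_printoptions(precision=3,suppress=True)
for nm,uv,z in[("blk1 top",(306,178),.05),("blk2 top",(305,265),.05),("holder",(360,167),.019),("plate",(367,316),.019),("pin nose",(348,210),.09),("pin sh",(372,207),.09),("brush tip",(294,208),.01),("brush end",(291,250),.01),("pink",(360,182),.05),("other plate",(425,258),.03)]:
    print(nm,plane("side",[uv],z))
a=cv2.imread("pics/side0.png")[140:300,250:430];cv2.imwrite("pics/sc.png",cv2.resize(a,None,fx=4.4,fy=3.7,interpolation=2))
E
```

```text
blk1 top [[0.428 0.175 0.05 ]]
blk2 top [[ 0.454 -0.19   0.05 ]]
holder [[0.599 0.289 0.019]]
plate [[ 0.604 -0.31   0.019]]
pin nose [[ 0.557 -0.022  0.09 ]]
pin sh [[ 0.622 -0.006  0.09 ]]
brush tip [[0.398 0.075 0.01 ]]
brush end [[ 0.408 -0.101  0.01 ]]
pink [[0.595 0.161 0.05 ]]
other plate [[ 0.757 -0.133  0.03 ]]
```

View pics/sc.png

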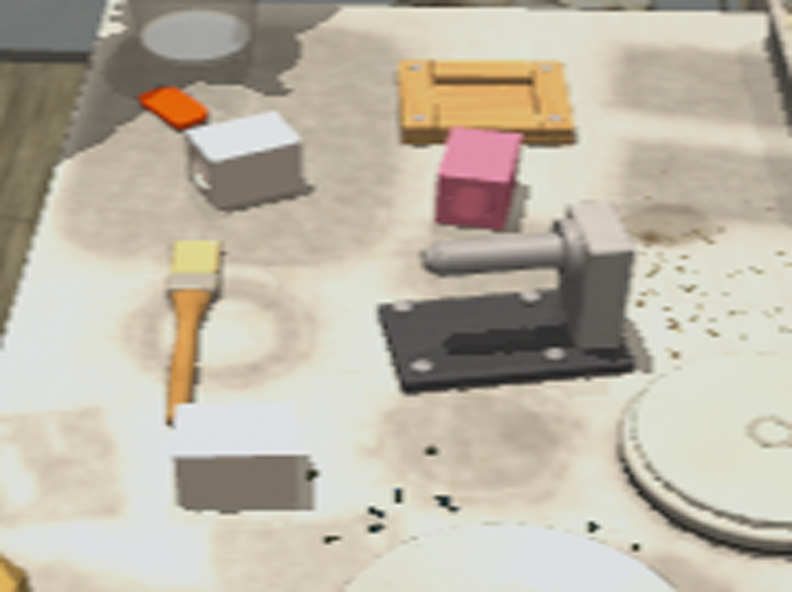

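The crop shows block 1 at crop (245,160), block 2 at (245,455), the gauge pin pointing left at (500,252) and the holder at (485,100). I'll move to an overview pose so the wrist camera can measure them all.

```bash
cat >> h.py <<'E'
def rows(p,yaw,n,start=None):
    s=r.sense(); p0,e0=(s["ee_pos"],s["tool_rot"]) if start is None else start
    y0=e0[2]; dy=(yaw-y0+np.pi)%(2*np.pi)-np.pi
    d=(np.array(p)-p0)/n; q=y0+dy*.5
    for k in range(n):
        q=y0+dy*(k+.5)/n
        print([[0,0,round(-np.degrees(dy)/n,2)],[round(d[0]*np.cos(q)+d[1]*np.sin(q),4),round(d[0]*np.sin(q)-d[1]*np.cos(q),4),round(-d[2],4)]])
E
python3 -c "
from h import *
rows([.45,.08,.30],np.pi,8)"
```

```text
[[0, 0, np.float64(-3.27)], [np.float64(-0.0449), np.float64(-0.0425), np.float64(-0.0087)]]
[[0, 0, np.float64(-3.27)], [np.float64(-0.0424), np.float64(-0.045), np.float64(-0.0087)]]
[[0, 0, np.float64(-3.27)], [np.float64(-0.0398), np.float64(-0.0473), np.float64(-0.0087)]]
[[0, 0, np.float64(-3.27)], [np.float64(-0.037), np.float64(-0.0495), np.float64(-0.0087)]]
[[0, 0, np.float64(-3.27)], [np.float64(-0.0341), np.float64(-0.0515), np.float64(-0.0087)]]
[[0, 0, np.float64(-3.27)], [np.float64(-0.0311), np.float64(-0.0534), np.float64(-0.0087)]]
[[0, 0, np.float64(-3.27)], [np.float64(-0.028), np.float64(-0.0551), np.float64(-0.0087)]]
[[0, 0, np.float64(-3.27)], [np.float64(-0.0248), np.float64(-0.0566), np.float64(-0.0087)]]
```

{"api": "arm_command", "payload": {"steps": [[[0,0,-3.3],[-0.045,-0.0425,-0.009],-1],[[0,0,-3.3],[-0.0425,-0.045,-0.009],-1],[[0,0,-3.3],[-0.04,-0.047,-0.009],-1],[[0,0,-3.3],[-0.037,-0.0495,-0.009],-1],[[0,0,-3.3],[-0.034,-0.0515,-0.009],-1],[[0,0,-3.3],[-0.031,-0.0535,-0.009],-1],[[0,0,-3.3],[-0.028,-0.055,-0.009],-1],[[0,0,-3.3],[-0.025,-0.0565,-0.009],-1]]}}

```text
t: 1.15
ee_pos: [0.4386, 0.0738, 0.3036]
tool_rot: [3.141, 0.001, -3.136]
force: [1.1, 0.9, -0.4]
width: 0.998
grasp_force: 0.0
```

Run:
```python
from h import *
s,im=snap("wrist","w0"); s,im=snap("wrist","w1");np.save("s1.npy",np.r_[s["ee_pos"],s["tool_rot"]]);print(s["ee_pos"],s["tool_rot"],s["t"],s["qvel"])
```

```text
[0.44103108 0.06753211 0.3038804 ] [-3.13856898e+00  1.69679559e-03 -3.13721403e+00] 1.2 [ 0.12358439 -0.01061389 -0.03557953 -0.00915492  0.0137183   0.28084942]
```

View pics/w1.png

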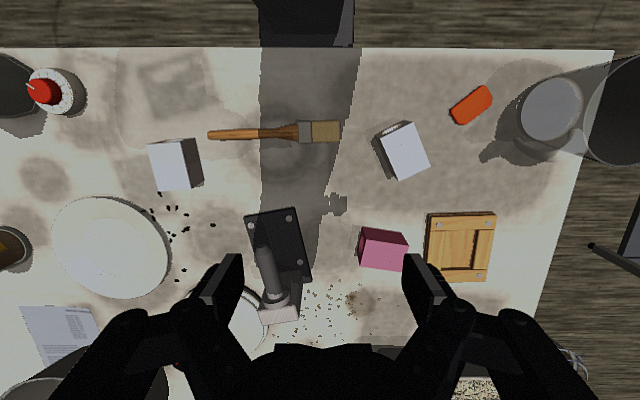

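The wrist view looks down with +x down the image and +y to the right. It shows block 1 at (403,151), block 2 at (175,165), gauge base around (277,250), holder pocket (460,248), plate (110,247) and brush (275,131). I'll extract contours next.

Run:
```python
from h import *
np.set_printoptions(precision=4,suppress=True)
s,im=snap("wrist","w2");s,im=snap("wrist","w3");print(s["ee_pos"],s["tool_rot"],s["qvel"][:2])
np.save("s3.npy",[s["ee_pos"],s["tool_rot"]])
for nm,uv in(("b1",(403,151)),("b2",(175,165)),("table",(200,100)),("tablesh",(380,190)),("plate",(110,247))):
    print(nm,im[uv[1]-2:uv[1]+3,uv[0]-2:uv[0]+3].mean((0,1)))
f=im.astype(int);hsv=cv2.cvtColor(im,cv2.COLOR_RGB2HSV)
def comp(mask,box,z,nm):
    x0,y0,x1,y1=box;m=np.zeros(mask.shape,np.uint8);m[y0:y1,x0:x1]=mask[y0:y1,x0:x1]
    m=cv2.morphologyEx(m,cv2.MORPH_OPEN,np.ones((3,3)))
    c=max(cv2.findContours(m,0,1)[0],key=cv2.contourArea)
    P=plane("wrist",c[:,0].astype(float),z,s)[:,:2]
    rr=cv2.minAreaRect(P.astype(np.float32));print(nm,cv2.contourArea(c),c[:,0].min(0),c[:,0].max(0),"world rect",np.array(rr[0]),np.array(rr[1]),round(rr[2],1))
wh=((f[:,:,2]>=f[:,:,0]-2)&(f[:,:,0]>110)).astype(np.uint8)
comp(wh,(365,110,440,195),.05,"b1");comp(wh,(135,120,215,205),.05,"b2")
comp(((hsv[...,1]>90)&(hsv[...,0]<25)&(hsv[...,2]>90)).astype(np.uint8),(415,200,510,300),.019,"holder")
comp(((hsv[...,2]<75)).astype(np.uint8),(238,200,320,258),.012,"base")
cv2.imwrite("pics/w3m.png",np.hstack([cv2.resize(im[110:320,230:330,::-1],None,fx=2.8,fy=2.8,interpolation=2),cv2.resize(im[100:310,360:500,::-1],None,fx=2.8,fy=2.8,interpolation=2)]))
```

```text
[0.439  0.0731 0.3032] [-3.1415 -0.0002  3.1403] [ 0.0767 -0.0148]
b1 [170.56 174.8  182.4 ]
b2 [170.92 174.96 178.52]
table [135.32 129.28 119.36]
tablesh [133.88 126.04 113.8 ]
plate [171.16 174.88 170.68]
b1 1645.5 [376 124] [425 181] world rect [0.4227 0.1851] [0.0699 0.0499] 27.3
b2 1566.5 [142 142] [186 193] world rect [ 0.444  -0.1567] [0.0741 0.0503] 4.7
holder 3359.5 [424 216] [492 282] world rect [0.5964 0.3041] [0.129  0.1081] 2.2
base 2243.5 [240 208] [303 257] world rect [ 0.5736 -0.0143] [0.0957 0.0914] 10.8
```

View pics/w3m.png

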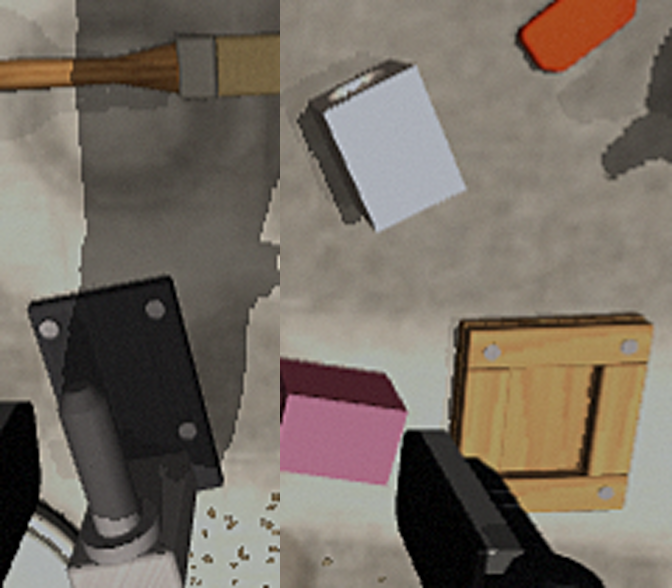

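The crop shows the gauge base corners at crop (30,302), (172,277) and (222,483), the pin nose near (85,388) and the collar at (118,545). The holder corners and pocket are clear, and block 1's 70×50 top face matches its given size.

Run:
```python
from h import *
np.set_printoptions(precision=4,suppress=True)
a=np.load("s3.npy");s=dict(ee_pos=a[0],tool_rot=a[1])
L=lambda p:[(230+x/2.8,110+y/2.8) for x,y in p]
H=lambda p:[(360+(x-280)/2.8,100+y/2.8) for x,y in p]
b=plane("wrist",L([(30,302),(172,277),(222,483)]),.012,s);print("base",b)
d=b[2]-b[1];print("len",np.linalg.norm(d),"yaw",np.degrees(np.arctan2(d[1],d[0])));w=b[1]-b[0];print(np.linalg.norm(w),np.degrees(np.arctan2(-w[0],w[1])))
p=plane("wrist",L([(85,388),(113,515)]),.09,s);print("pin",p);d=p[1]-p[0];print(np.degrees(np.arctan2(d[1],d[0])),np.linalg.norm(d))
h=plane("wrist",H([(468,322),(653,322),(625,510)]),.019,s);print("holder",h);print(np.linalg.norm(h[1]-h[0]),np.linalg.norm(h[2]-h[1]),[np.degrees(np.arctan2(*(v))) for v in((h[2]-h[1])[[1,0]],)],np.degrees(np.arctan2(-(h[1]-h[0])[0],(h[1]-h[0])[1])), (h[0]+h[2])/2)
sc=plane("wrist",H([(492,352),(629,346),(606,492)]),.019,s);print("screws",sc,(sc[0]+sc[2])/2)
o=plane("wrist",[(110,247)],.019,s);print("plate",o)
```

```text
base [[ 0.5371 -0.0645  0.012 ]
 [ 0.5211  0.0217  0.012 ]
 [ 0.6654  0.049   0.012 ]]
len 0.14694348683058153 yaw 10.710268264897783
0.08761980029895404 10.525319265889765
pin [[ 0.5522 -0.0159  0.09  ]
 [ 0.6303 -0.0064  0.09  ]]
6.937777883853731 0.07865088166145813
holder [[0.5294 0.2464 0.019 ]
 [0.5296 0.3561 0.019 ]
 [0.6605 0.3639 0.019 ]]
0.10971272798358135 0.13111079134539383 [np.float64(3.3976822636651676)] -0.09952423028731122 [0.595  0.3051 0.019 ]
screws [[0.5488 0.2631 0.019 ]
 [0.545  0.3447 0.019 ]
 [0.6469 0.3491 0.019 ]] [0.5978 0.3061 0.019 ]
plate [[ 0.5885 -0.2943  0.019 ]]
```

```bash
sed -i 's/print(\[\[0,0,round(-np.degrees(dy)\/n,2)\],\[/print("[[0,0,%.1f],[%.4f,%.4f,%.4f]]"%(-np.degrees(dy)\/n,*[/' h.py; sed -i 's/round(-d\[2\],4)\]\])/round(-d[2],4)]))/' h.py; python3 -c "
from h import *
print(r.sense()['ee_pos'],r.sense()['t']);rows([.4227,.1851,.13],np.pi+np.radians(27.3),6)"
```

```text
[0.43847014 0.07470912 0.30313574] 1.35
[[0,0,-4.5],[0.0019,0.0185,0.0289]]
[[0,0,-4.5],[0.0004,0.0186,0.0289]]
[[0,0,-4.5],[-0.0011,0.0186,0.0289]]
[[0,0,-4.5],[-0.0025,0.0184,0.0289]]
[[0,0,-4.5],[-0.0040,0.0182,0.0289]]
[[0,0,-4.5],[-0.0054,0.0178,0.0289]]
```

{"api": "arm_command", "payload": {"steps": [[[0,0,-4.5],[0.002,0.0185,0.029],-1],[[0,0,-4.5],[0.0005,0.0185,0.029],-1],[[0,0,-4.5],[-0.001,0.0185,0.029],-1],[[0,0,-4.5],[-0.0025,0.0185,0.029],-1],[[0,0,-4.5],[-0.004,0.018,0.029],-1],[[0,0,-4.5],[-0.0055,0.018,0.029],-1],[[0,0,0],[0,0,0],-1],[[0,0,0],[0,0,0],-1]], "force": 50}}

```text
t: 2.35
ee_pos: [0.4265, 0.1872, 0.1302]
tool_rot: [-3.141, 0.001, -2.666]
force: [0.1, -0.1, 1.2]
width: 1.002
grasp_force: 0.0
```

Run:
```python
from h import *
np.set_printoptions(precision=4,suppress=True)
s,im=snap("wrist","w4");print(s["ee_pos"],s["tool_rot"],s["qvel"][:2])
f=im.astype(int)
m=((f[:,:,2]>=f[:,:,0]+4)&(f[:,:,0]>130)).astype(np.uint8)
m=cv2.morphologyEx(m,cv2.MORPH_OPEN,np.ones((5,5)))
for c in cv2.findContours(m,0,1)[0]:
    if cv2.contourArea(c)>1500:
        P=plane("wrist",c[:,0].astype(float),.05,s)[:,:2];print(c[:,0].min(0),c[:,0].max(0),cv2.minAreaRect(P.astype(np.float32)))
```

```text
[0.4265 0.1872 0.1302] [-3.1413  0.0007 -2.6663] [-0.0184 -0.0067]
[309 161] [352 215] ((0.4081554412841797, 0.1866401582956314), (0.04713480547070503, 0.0352512001991272), 23.710466384887695)
```

{"api": "arm_command", "payload": {"steps": [[[0,0,0],[0.004,0,0.028],-1],[[0,0,0],[0,0,0.028],-1],[[0,0,0],[0,0,0.028],-1],[[0,0,0],[0,0,0.028],-1],[[0,0,0],[0,0,0],-1],[[0,0,0],[0,0,0],1],[[0,0,0],[0,0,0],1],[[0,0,0],[0,0,0],1]], "force": 50}}

```text
t: 3.4
ee_pos: [0.4244, 0.1851, 0.0191]
tool_rot: [-3.141, 0.003, -2.667]
force: [-0.3, -0.8, 6.1]
width: 0.576
grasp_force: 53.1
```

Run:
```python
from h import *
np.set_printoptions(precision=4,suppress=True)
a=np.load("s3.npy");s=dict(ee_pos=a[0],tool_rot=a[1])
def tri(w,sd):
    o1,d1=ray("wrist",[w],s);o2,d2=ray("side",[sd]);d1=d1[0];d2=d2[0]
    t=np.linalg.lstsq(np.c_[d1,-d2],o2-o1,rcond=None)[0];p,q=o1+d1*t[0],o2+d2*t[1];print((p+q)/2,np.linalg.norm(p-q))
tri((230+82/2.8,110+388/2.8),(250+428/4.4,140+256/3.7))
tri((230+115/2.8,110+525/2.8),(250+555/4.4,140+250/3.7))
rows([.493,-.028,.15],np.pi+np.radians(10.5),6)
```

```text
[ 0.5546 -0.0176  0.0882] 0.0020867537515812545
[ 0.6352 -0.0061  0.0897] 0.003741474979755727
[[0,0,2.8],[0.0052,-0.0369,-0.0218]]
[[0,0,2.8],[0.0034,-0.0372,-0.0218]]
[[0,0,2.8],[0.0016,-0.0373,-0.0218]]
[[0,0,2.8],[-0.0003,-0.0373,-0.0218]]
[[0,0,2.8],[-0.0021,-0.0372,-0.0218]]
[[0,0,2.8],[-0.0039,-0.0371,-0.0218]]
```

{"api": "arm_command", "payload": {"steps": [[[0,0,0],[0,0,-0.045],1],[[0,0,0],[0,0,-0.045],1],[[0,0,2.8],[0.005,-0.037,-0.02],1],[[0,0,2.8],[0.0035,-0.037,-0.02],1],[[0,0,2.8],[0.0015,-0.037,0],1],[[0,0,2.8],[-0.0005,-0.037,0],1],[[0,0,2.8],[-0.002,-0.037,0],1],[[0,0,2.8],[-0.004,-0.037,0],1]]}}

```text
t: 4.4
ee_pos: [0.4973, -0.0266, 0.1481]
tool_rot: [-3.141, 0.001, -2.961]
force: [0.3, -0.6, -2.4]
width: 0.577
grasp_force: 52.8
```

{"api": "arm_command", "payload": {"steps": [[[0,0,0],[0,0,0.016],1],[[0,0,0],[0,0,0.016],1],[[0,0,0],[0,0,0.016],1],[[0,0,0],[0,0,0.016],1],[[0,0,0],[0,0,0],1],[[0,0,0],[0,0,0],1],[[0,0,0],[0,0,0],1],[[0,0,0],[0,0,0],1]]}}

```text
t: 5.4
ee_pos: [0.4971, -0.0255, 0.0839]
tool_rot: [-3.141, 0.001, -2.96]
force: [0.1, -0.5, -2.1]
width: 0.575
grasp_force: 52.7
```

Run:
```python
from h import *
s,im=snap("side","s5");print(s["ee_pos"],s["tool_rot"],s["t"])
s,iw=snap("wrist","w5")
a=cv2.resize(im[170:270,280:420],None,fx=4,fy=4,interpolation=2);b=cv2.resize(iw[120:400,140:500],(514,400))[:,120:350]
cv2.imwrite("pics/c5.png",np.hstack([a,b])[:,:,::-1])
```

```text
[ 0.49713943 -0.02545573  0.08385018] [-3.14125596e+00  8.70519866e-04 -2.95958186e+00] 5.4
```

View pics/c5.png

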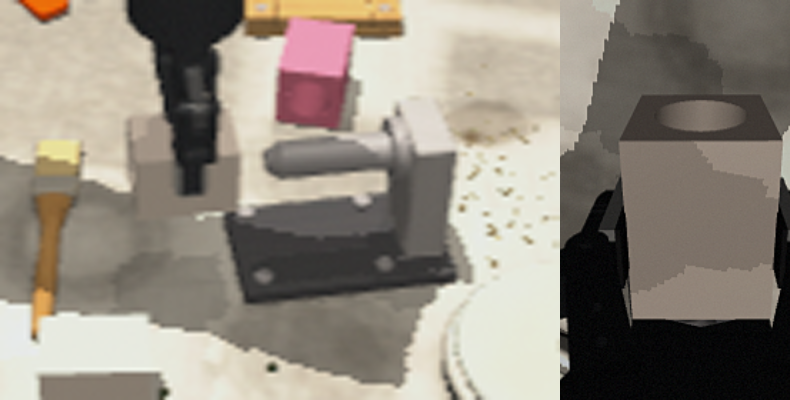

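The block hangs in front of and level with the pin nose: side-crop block right edge at (238,165), nose at (268,155). It is square in the gripper, so I'm advancing.

{"api": "arm_command", "payload": {"steps": [[[0,0,0],[-0.008,-0.0005,0],1],[[0,0,0],[-0.008,-0.0005,0],1],[[0,0,0],[-0.008,-0.0005,0],1],[[0,0,0],[-0.008,0,0],1],[[0,0,0],[-0.008,0,0],1],[[0,0,0],[-0.008,0,0],1],[[0,0,0],[-0.007,0,0],1],[[0,0,0],[-0.003,0,0],1]]}}

```text
t: 6.5
ee_pos: [0.5456, -0.0208, 0.0827]
tool_rot: [-3.135, -0.022, -2.964]
force: [-60.9, -28.3, 32.2]
width: 0.579
grasp_force: 56.6
```

{"api": "arm_command", "payload": {"steps": [[[0,0,0],[-0.003,0,0],1],[[0,0,0],[-0.003,0,0],1],[[0,0,0],[-0.003,0,0],1],[[0,0,0],[-0.003,0,0],1],[[0,0,0],[-0.003,0,0],1],[[0,0,0],[0,0,0],1],[[0,0,0],[0,0,0],1],[[0,0,0],[0,0,0],1]]}}

```text
t: 7.5
ee_pos: [0.5594, -0.0186, 0.0823]
tool_rot: [-3.135, -0.023, -2.964]
force: [-54.4, -29.8, 27.4]
width: 0.577
grasp_force: 60.3
```

Run:
```python
from h import *
s,im=snap("side","s6");s,i2=snap("scene","c6");s,iw=snap("wrist","w6")
a=cv2.resize(im[180:250,300:400],None,fx=4,fy=4,interpolation=2);b=cv2.resize(i2[145:215,310:410],None,fx=4,fy=4,interpolation=2)
c=cv2.resize(iw[120:400,140:500],(514,400))[:300]
cv2.imwrite("pics/c6.png",np.vstack([np.hstack([a,b]),np.pad(c,((0,0),(0,286),(0,0)))])[:,:,::-1])
```

```text
(no output)
```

View pics/c6.png

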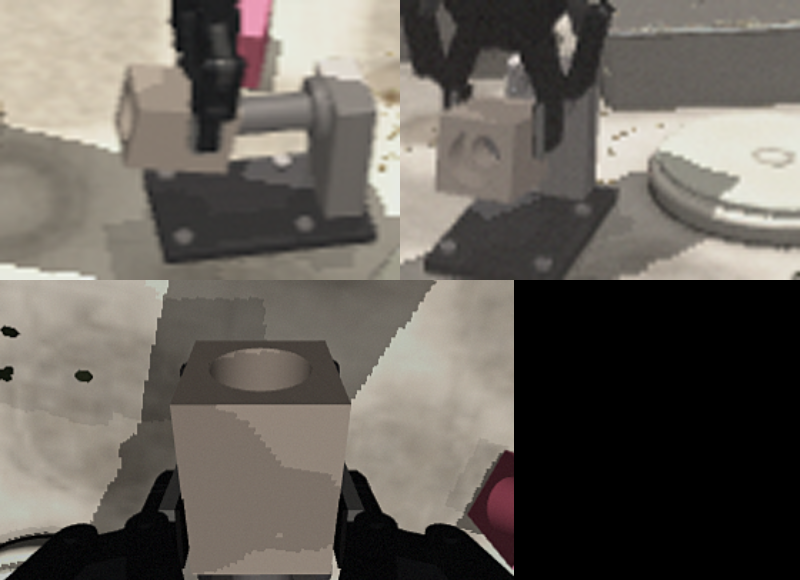

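The block is about 53 mm short of the shoulder. In the side crop its front face is at (235,115) and the collar at (308,100), and it slipped back in the grip against a firm stop. That is how a tight block behaves, so I'm withdrawing it and laying it on the plate.

{"api": "arm_command", "payload": {"steps": [[[0,0,0],[0.012,0,0],1],[[0,0,0],[0.012,0,0],1],[[0,0,0],[0.015,0,0],1],[[0,0,0],[0.015,0,0],1],[[0,0,0],[0.015,0,0],1],[[0,0,0],[0,0,0],1],[[0,0,0],[0,0,-0.03],1],[[0,0,0],[0,0,-0.03],1]]}}

```text
t: 8.65
ee_pos: [0.5013, -0.0257, 0.1439]
tool_rot: [3.141, 0.0, -2.959]
force: [0.4, -0.5, -1.3]
width: 0.577
grasp_force: 56.8
```

Run:
```python
from h import *
np.set_printoptions(precision=4,suppress=True)
s,im=snap("side","s7");print(s["ee_pos"],s["tool_rot"])
m=((im[...,0]>150)).astype(np.uint8);w=np.zeros_like(m)
hsv=cv2.cvtColor(im,cv2.COLOR_RGB2HSV);f=im.astype(int)
w[275:365,315:420]=(f[...,0]-f[...,2]<12)[275:365,315:420]&(f[...,0]>140)[275:365,315:420]
w=cv2.morphologyEx(w,cv2.MORPH_OPEN,np.ones((3,3)))
c=max(cv2.findContours(w,0,1)[0],key=cv2.contourArea);print(c[:,0].min(0),c[:,0].max(0))
P=plane("side",c[:,0].astype(float),.019)[:,:2];print(cv2.minEnclosingCircle(P.astype(np.float32)))
rows([.605,-.30,.13],np.pi+np.radians(10.4),7)
```

```text
[ 0.5013 -0.0257  0.1439] [ 3.141   0.0001 -2.9593]
[342 275] [409 339]
((0.6148495674133301, -0.273592472076416), 0.10088877379894257)
[[0,0,0.0],[-0.0072,-0.0411,0.0026]]
[[0,0,0.0],[-0.0072,-0.0411,0.0026]]
[[0,0,0.0],[-0.0072,-0.0411,0.0026]]
[[0,0,0.0],[-0.0072,-0.0411,0.0026]]
[[0,0,0.0],[-0.0072,-0.0411,0.0026]]
[[0,0,0.0],[-0.0072,-0.0411,0.0026]]
[[0,0,0.0],[-0.0072,-0.0411,0.0026]]
```

Run:
```python
from h import *
np.set_printoptions(precision=4,suppress=True)
p=plane("side",[(367,282),(367,353),(323,318),(412,316)],.019);print(p,(p[0]+p[1])/2)
a=np.load("s3.npy");s=dict(ee_pos=a[0],tool_rot=a[1])
p=plane("wrist",[(52,240),(171,255),(95,196),(130,299)],.019,s);print(p)
```

```text
[[ 0.607  -0.2101  0.019 ]
 [ 0.601  -0.4042  0.019 ]
 [ 0.5043 -0.3209  0.019 ]
 [ 0.706  -0.3053  0.019 ]] [ 0.604  -0.3071  0.019 ]
[[ 0.5753 -0.3918  0.019 ]
 [ 0.6042 -0.1908  0.019 ]
 [ 0.4957 -0.2956  0.019 ]
 [ 0.697  -0.284   0.019 ]]
```

{"api": "arm_command", "payload": {"steps": [[[0,0,0],[-0.008,-0.041,0],1],[[0,0,0],[-0.008,-0.041,0],1],[[0,0,0],[-0.008,-0.041,0],1],[[0,0,0],[-0.008,-0.041,0],1],[[0,0,0],[-0.008,-0.041,0.01],1],[[0,0,0],[-0.008,-0.041,0.02],1],[[0,0,0],[-0.008,-0.041,0.02],1],[[0,0,0],[0,0,0.02],1]]}}

```text
t: 9.7
ee_pos: [0.6087, -0.3007, 0.0711]
tool_rot: [3.142, 0.0, -2.962]
force: [0.8, 0.4, -1.9]
width: 0.577
grasp_force: 56.8
```

{"api": "arm_command", "payload": {"steps": [[[0,0,0],[0,0,0.015],1],[[0,0,0],[0,0,0.008],1],[[0,0,0],[0,0,0.005],1],[[0,0,0],[0,0,0.003],1],[[0,0,0],[0,0,0.002],1],[[0,0,0],[0,0,0],1],[[0,0,0],[0,0,0],1],[[0,0,0],[0,0,0],1]]}}

```text
t: 10.7
ee_pos: [0.6081, -0.2983, 0.0405]
tool_rot: [-3.141, 0.0, -2.96]
force: [0.5, 0.1, -1.8]
width: 0.58
grasp_force: 56.8
```

{"api": "arm_command", "payload": {"steps": [[[0,0,0],[0,0,0.005],1],[[0,0,0],[0,0,0.004],1],[[0,0,0],[0,0,0.002],1],[[0,0,0],[0,0,0.001],1],[[0,0,0],[0,0,0.001],1],[[0,0,0],[0,0,0.001],1],[[0,0,0],[0,0,0],1],[[0,0,0],[0,0,0],1]]}}

```text
t: 11.7
ee_pos: [0.6084, -0.2985, 0.0285]
tool_rot: [-3.141, 0.001, -2.959]
force: [-6.5, 3.6, 14.6]
width: 0.578
grasp_force: 58.9
```

{"api": "arm_command", "payload": {"steps": [[[0,0,0],[0,0,0],-1],[[0,0,0],[0,0,0],-1],[[0,0,0],[0,0,0],-1],[[0,0,0],[0,0,-0.01],-1],[[0,0,0],[0,0,-0.04],-1],[[0,0,0],[0,0,-0.05],-1],[[0,0,0],[0,0,-0.05],-1],[[0,0,0],[0.02,0.02,-0.05],-1]]}}

```text
t: 12.7
ee_pos: [0.5848, -0.2826, 0.2282]
tool_rot: [-3.141, 0.001, -2.96]
force: [0.2, -0.4, -0.2]
width: 0.996
grasp_force: 0.0
```

Run:
```python
from h import *
s=r.sense();print(s["ee_pos"],s["width"])
rows([.444,-.157,.25],np.pi+np.radians(5.5),6)
```

```text
[ 0.58482299 -0.28261505  0.22816133] 0.9958779010915004
[[0,0,0.8],[0.0195,0.0247,-0.0036]]
[[0,0,0.8],[0.0198,0.0244,-0.0036]]
[[0,0,0.8],[0.0202,0.0241,-0.0036]]
[[0,0,0.8],[0.0205,0.0238,-0.0036]]
[[0,0,0.8],[0.0209,0.0235,-0.0036]]
[[0,0,0.8],[0.0212,0.0232,-0.0036]]
```

{"api": "arm_command", "payload": {"steps": [[[0,0,0.8],[0.02,0.0245,-0.004],-1],[[0,0,0.8],[0.02,0.0245,-0.004],-1],[[0,0,0.8],[0.0205,0.024,-0.004],-1],[[0,0,0.8],[0.0205,0.024,-0.004],-1],[[0,0,0.8],[0.021,0.0235,-0.003],-1],[[0,0,0.8],[0.021,0.0235,-0.003],-1],[[0,0,0],[0,0,0],-1],[[0,0,0],[0,0,0],-1]]}}

```text
t: 13.7
ee_pos: [0.4423, -0.1582, 0.2488]
tool_rot: [-3.141, 0.001, -3.043]
force: [1.0, -0.6, -0.8]
width: 0.996
grasp_force: 0.0
```

Run:
```python
from h import *
np.set_printoptions(precision=4,suppress=True)
s,im=snap("wrist","w8");print(s["ee_pos"],s["tool_rot"],s["qvel"][:2])
f=im.astype(int);hsv=cv2.cvtColor(im,cv2.COLOR_RGB2HSV)
m=((f[:,:,2]>=f[:,:,0]-2)&(f[:,:,0]>110)).astype(np.uint8)
m=cv2.morphologyEx(m,cv2.MORPH_OPEN,np.ones((5,5)))
for c in cv2.findContours(m,0,1)[0]:
    if cv2.contourArea(c)>800:
        P=plane("wrist",c[:,0].astype(float),.05,s)[:,:2];print(c[:,0].min(0),c[:,0].max(0),cv2.minAreaRect(P.astype(np.float32)))
cv2.imwrite("pics/w8b.png",im[:,:,::-1])
```

```text
[ 0.4423 -0.1582  0.2488] [-3.1407  0.0011 -3.0433] [-0.0037  0.0237]
[155 248] [222 298] ((0.5926031470298767, -0.3373085856437683), (0.06509307771921158, 0.11048819869756699), 52.33222579956055)
```

View pics/w8b.png

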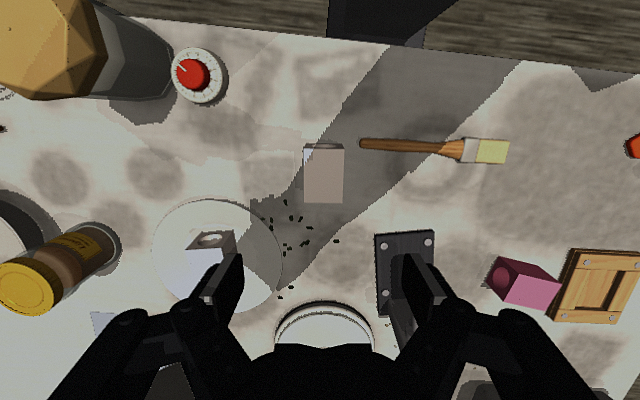

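The wrist view shows the tight block on the plate at (210,240). Block 2's top spans (304,149) to (345,203), and the brush handle end at (362,143) is clear of the finger paths.

Run:
```python
from h import *
np.set_printoptions(precision=4,suppress=True)
s=r.sense()
p=plane("wrist",[(303.5,149.5),(343.5,149.5),(345,203),(304.5,203)],.05,s);print(s["ee_pos"],p,p.mean(0))
for i in range(4):
    d=p[(i+1)%4]-p[i];print(np.linalg.norm(d),np.degrees(np.arctan2(d[1],d[0])))
```

```text
[ 0.4423 -0.1582  0.2485] [[ 0.4141 -0.1838  0.05  ]
 [ 0.4093 -0.1352  0.05  ]
 [ 0.4779 -0.1248  0.05  ]
 [ 0.4831 -0.1772  0.05  ]] [ 0.4461 -0.1553  0.05  ]
0.04880323337731295 95.61738172338333
0.06941258846042224 8.60679012915404
0.05265646781621583 -84.37192661674071
0.06932834968212466 -174.5754052158898
```

{"api": "arm_command", "payload": {"steps": [[[0,0,-0.4],[-0.004,0.003,0.04],-1],[[0,0,0],[0,0,0.04],-1],[[0,0,0],[0,0,0.04],-1],[[0,0,0],[0,0,0.04],-1],[[0,0,0],[0,0,0.03],-1],[[0,0,0],[0,0,0.02],-1],[[0,0,0],[0,0,0.0145],-1],[[0,0,0],[0,0,0.005],-1]]}}

```text
t: 14.75
ee_pos: [0.4454, -0.1543, 0.018]
tool_rot: [3.141, -0.001, -3.037]
force: [0.0, 0.5, 0.3]
width: 0.999
grasp_force: 0.0
```

{"api": "arm_command", "payload": {"steps": [[[0,0,0],[0,0,0],1],[[0,0,0],[0,0,0],1],[[0,0,0],[0,0,0],1],[[0,0,0],[0,0,0],1],[[0,0,0],[0,0,-0.02],1],[[0,0,0],[0,0,-0.03],1],[[0,0,0],[0,0,-0.04],1],[[0,0,0],[0,0,-0.04],1]]}}

```text
t: 15.75
ee_pos: [0.4453, -0.1541, 0.1498]
tool_rot: [3.141, -0.0, -3.036]
force: [-0.1, -0.4, -1.5]
width: 0.575
grasp_force: 52.4
```

Run:
```python
from h import *
s=r.sense();print(s["ee_pos"],s["tool_rot"])
rows([.497,-.0275,.15],np.pi+np.radians(10),5)
```

```text
[ 0.44528027 -0.15412047  0.14983831] [ 3.14117175e+00 -2.32273688e-04 -3.03633396e+00]
[[0,0,-0.8],[-0.0131,0.0240,-0.0000]]
[[0,0,-0.8],[-0.0134,0.0238,-0.0000]]
[[0,0,-0.8],[-0.0138,0.0236,-0.0000]]
[[0,0,-0.8],[-0.0141,0.0234,-0.0000]]
[[0,0,-0.8],[-0.0144,0.0232,-0.0000]]
```

{"api": "arm_command", "payload": {"steps": [[[0,0,-0.8],[-0.013,0.024,0],1],[[0,0,-0.8],[-0.0135,0.024,0],1],[[0,0,-0.8],[-0.014,0.0235,0.01],1],[[0,0,-0.8],[-0.014,0.0235,0.015],1],[[0,0,-0.8],[-0.0145,0.0225,0.02],1],[[0,0,0],[0,0,0.015],1],[[0,0,0],[0,0,0.005],1],[[0,0,0],[0,0,0],1]]}}

```text
t: 16.75
ee_pos: [0.4982, -0.0294, 0.0838]
tool_rot: [3.142, -0.0, -2.968]
force: [-0.1, -1.1, -0.4]
width: 0.579
grasp_force: 52.4
```

{"api": "arm_command", "payload": {"steps": [[[0,0,0],[-0.007,0,0],1],[[0,0,0],[-0.007,0,0],1],[[0,0,0],[-0.007,0,0],1],[[0,0,0],[-0.007,0,0],1],[[0,0,0],[-0.007,0,0],1],[[0,0,0],[-0.007,0,0],1],[[0,0,0],[-0.004,0,0],1],[[0,0,0],[-0.004,0,0],1]]}}

```text
t: 17.75
ee_pos: [0.5478, -0.0199, 0.0837]
tool_rot: [3.141, -0.0, -2.967]
force: [0.0, 0.3, -1.4]
width: 0.576
grasp_force: 52.4
```

{"api": "arm_command", "payload": {"steps": [[[0,0,0],[-0.006,0,0],1],[[0,0,0],[-0.006,0,0],1],[[0,0,0],[-0.006,0,0],1],[[0,0,0],[-0.006,0,0],1],[[0,0,0],[-0.006,0,0],1],[[0,0,0],[-0.006,0,0],1],[[0,0,0],[-0.006,0,0],1],[[0,0,0],[-0.004,0,0],1]]}}

```text
t: 18.75
ee_pos: [0.5933, -0.0119, 0.0838]
tool_rot: [3.141, 0.0, -2.967]
force: [0.1, -0.1, -1.2]
width: 0.575
grasp_force: 52.4
```

{"api": "arm_command", "payload": {"steps": [[[0,0,0],[-0.0015,0,0],1],[[0,0,0],[-0.0015,0,0],1],[[0,0,0],[-0.0015,0,0],1],[[0,0,0],[-0.0015,0,0],1],[[0,0,0],[-0.0015,0,0],1],[[0,0,0],[-0.0015,0,0],1],[[0,0,0],[0,0,0],1],[[0,0,0],[0,0,0],1]]}}

```text
t: 19.75
ee_pos: [0.6005, -0.0107, 0.0837]
tool_rot: [-3.142, -0.003, -2.967]
force: [-8.4, -1.7, 2.9]
width: 0.578
grasp_force: 53.0
```

{"api": "arm_command", "payload": {"steps": [[[0,0,0],[-0.001,0,0],1],[[0,0,0],[-0.001,0,0],1],[[0,0,0],[-0.001,0,0],1],[[0,0,0],[-0.001,0,0],1],[[0,0,0],[0,0,0],1],[[0,0,0],[0,0,0],1],[[0,0,0],[0,0,0],1],[[0,0,0],[0,0,0],1]]}}

```text
t: 20.75
ee_pos: [0.6006, -0.0106, 0.0836]
tool_rot: [-3.141, -0.011, -2.967]
force: [-30.7, -7.0, 17.3]
width: 0.582
grasp_force: 54.6
```

Run:
```python
from h import *
s,im=snap("side","s9");s,i2=snap("scene","c9")
a=cv2.resize(im[180:250,320:420],None,fx=4,fy=4,interpolation=2);b=cv2.resize(i2[145:215,310:410],None,fx=4,fy=4,interpolation=2)
cv2.imwrite("pics/c9.png",np.hstack([a,b])[:,:,::-1])
```

```text
(no output)
```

View pics/c9.png

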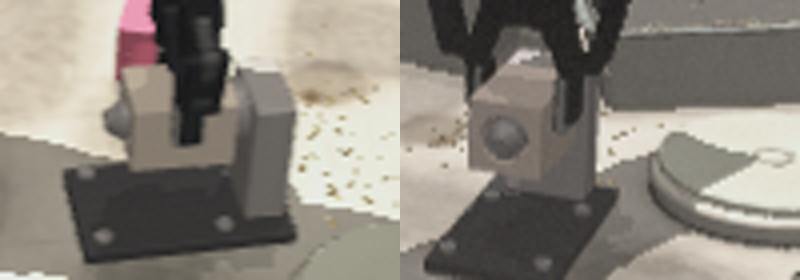

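The block sits flush against the shoulder in both views, and the pin nose pokes out the back (side crop (118,122), scene crop (505,137)). This is the good block, so I'm withdrawing it.

{"api": "arm_command", "payload": {"steps": [[[0,0,0],[0.0145,0,0],1],[[0,0,0],[0.0145,0,0],1],[[0,0,0],[0.0145,0,0],1],[[0,0,0],[0.0145,0,0],1],[[0,0,0],[0.0145,0,0],1],[[0,0,0],[0.0145,0,0],1],[[0,0,0],[0.0145,0,0],1],[[0,0,0],[0.0145,0,0],1]]}}

```text
t: 21.85
ee_pos: [0.4912, -0.03, 0.0839]
tool_rot: [-3.142, 0.0, -2.967]
force: [-1.0, -0.4, -1.8]
width: 0.577
grasp_force: 52.4
```

Run:
```python
from h import *
s=r.sense();print(s["ee_pos"],s["tool_rot"])
rows([.49,.20,.22],np.pi+np.radians(2),7)
```

```text
[ 0.49121805 -0.03002015  0.08391277] [-3.14150094e+00  4.16446596e-04 -2.96655332e+00]
[[0,0,1.1],[-0.0052,0.0324,-0.0194]]
[[0,0,1.1],[-0.0046,0.0325,-0.0194]]
[[0,0,1.1],[-0.0039,0.0326,-0.0194]]
[[0,0,1.1],[-0.0033,0.0327,-0.0194]]
[[0,0,1.1],[-0.0026,0.0328,-0.0194]]
[[0,0,1.1],[-0.0020,0.0328,-0.0194]]
[[0,0,1.1],[-0.0013,0.0328,-0.0194]]
```

{"api": "arm_command", "payload": {"steps": [[[0,0,1.1],[-0.005,0.0325,-0.03],1],[[0,0,1.1],[-0.0045,0.0325,-0.03],1],[[0,0,1.1],[-0.004,0.0325,-0.03],1],[[0,0,1.1],[-0.0035,0.0325,-0.02],1],[[0,0,1.1],[-0.0025,0.033,-0.02],1],[[0,0,1.1],[-0.002,0.033,-0.005],1],[[0,0,1.1],[-0.0015,0.033,0],1],[[0,0,0],[0,0,0],1]]}}

```text
t: 22.85
ee_pos: [0.4873, 0.2021, 0.2189]
tool_rot: [3.141, 0.0, -3.098]
force: [-0.6, 0.0, -1.4]
width: 0.574
grasp_force: 52.6
```

Run:
```python
from h import *
s,im=snap("wrist","w10");s,im=snap("wrist","w11");print(s["ee_pos"],s["tool_rot"],s["qvel"][:2]);np.save("s11.npy",[s["ee_pos"],s["tool_rot"]])
cv2.imwrite("pics/c11.png",cv2.resize(im[100:370,220:580,::-1],None,fx=2.2,fy=2.2,interpolation=2))
```

```text
[0.48742201 0.20102314 0.21881668] [-3.14156152e+00  8.59084388e-05 -3.09900051e+00] [-0.03197383 -0.00862266]
```

View pics/c11.png

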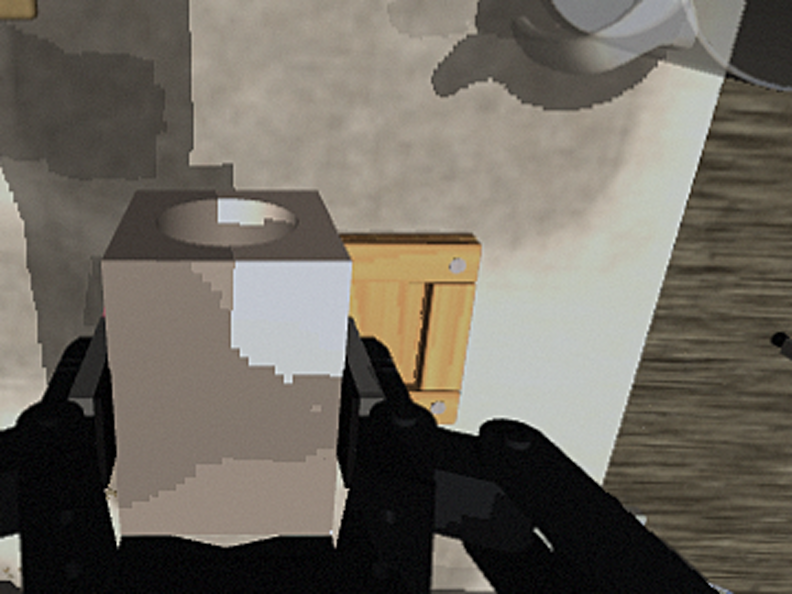

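The crop shows the holder's right-hand corners at (480,242) and (456,423), screws at (457,266) and (438,407), and the held block's near top edge at y=262.

Run:
```python
from h import *
np.set_printoptions(precision=4,suppress=True)
a=np.load("s11.npy");s=dict(ee_pos=a[0],tool_rot=a[1])
C=lambda p:[(220+x/2.2,100+y/2.2) for x,y in p]
p=plane("wrist",C([(480,242),(456,423),(457,266),(438,407),(350,242),(430,283),(422,388)]),.019,s);print(p)
for i,j in((0,1),(2,3),(5,6)):
    d=p[j]-p[i];print(np.linalg.norm(d),np.degrees(np.arctan2(d[1],d[0])))
d=p[0]-p[4];print(np.degrees(np.arctan2(-d[0],d[1])))
for yw in(2,3,4):
    t=np.radians(yw);ex=np.array([np.cos(t),np.sin(t)]);ey=np.array([-ex[1],ex[0]]);print(yw,(p[0,:2]+p[1,:2])/2-.055*ey,(p[5,:2]+p[6,:2])/2-.028*ey)
b=plane("wrist",C([(104,262),(351,262)]),a[0][2]+.032,s);print("near top edge",b,"rel TCP",b.mean(0)-a[0],np.linalg.norm(b[1]-b[0]))
```

```text
[[0.5297 0.356  0.019 ]
 [0.659  0.3629 0.019 ]
 [0.5458 0.3448 0.019 ]
 [0.6469 0.3489 0.019 ]
 [0.533  0.2781 0.019 ]
 [0.5577 0.3301 0.019 ]
 [0.6327 0.3362 0.019 ]]
0.12949128486546999 3.0722379590936013
0.10121093181904696 2.3574517251439615
0.07526105162385768 4.66828036676545
2.427877126865573
2 [0.5963 0.3045] [0.5962 0.3051]
3 [0.5972 0.3045] [0.5967 0.3052]
4 [0.5982 0.3046] [0.5972 0.3052]
near top edge [[0.4519 0.1765 0.2508]
 [0.4499 0.2247 0.2508]] rel TCP [-0.0365 -0.0004  0.032 ] 0.04824627519691414
```

Run:
```python
from h import *
s=r.sense();print(s["ee_pos"],s["tool_rot"])
rows([.598,.3055,.09],np.pi+np.radians(2.6),6)
```

```text
[0.48750894 0.20032036 0.21873109] [-3.14136534e+00 -5.85226315e-05 -3.09996152e+00]
[[0,0,-0.0],[-0.0191,0.0167,0.0215]]
[[0,0,-0.0],[-0.0191,0.0167,0.0215]]
[[0,0,-0.0],[-0.0192,0.0167,0.0215]]
[[0,0,-0.0],[-0.0192,0.0167,0.0215]]
[[0,0,-0.0],[-0.0192,0.0167,0.0215]]
[[0,0,-0.0],[-0.0192,0.0167,0.0215]]
```

{"api": "arm_command", "payload": {"steps": [[[0,0,0],[-0.019,0.0165,0.02],1],[[0,0,0],[-0.019,0.0165,0.02],1],[[0,0,0],[-0.019,0.0165,0.02],1],[[0,0,0],[-0.019,0.0165,0.02],1],[[0,0,0],[-0.019,0.0165,0.025],1],[[0,0,-0.2],[-0.019,0.0165,0.025],1],[[0,0,0],[0,0,0],1],[[0,0,0],[0,0,0],1]]}}

```text
t: 23.95
ee_pos: [0.5976, 0.303, 0.0894]
tool_rot: [-3.141, 0.0, -3.098]
force: [-0.1, -0.2, 0.6]
width: 0.579
grasp_force: 52.6
```

{"api": "arm_command", "payload": {"steps": [[[0,0,0],[-0.0005,0.0025,0.012],1],[[0,0,0],[0,0,0.012],1],[[0,0,0],[0,0,0.012],1],[[0,0,0],[0,0,0.008],1],[[0,0,0],[0,0,0.004],1],[[0,0,0],[0,0,0],1],[[0,0,0],[0,0,0],1],[[0,0,0],[0,0,0],1]]}}

```text
t: 24.95
ee_pos: [0.5981, 0.3065, 0.0413]
tool_rot: [3.141, 0.001, -3.097]
force: [-0.5, -0.4, -1.8]
width: 0.574
grasp_force: 52.6
```

Run:
```python
from h import *
s,im=snap("wrist","w12");print(s["ee_pos"],s["tool_rot"]);np.save("s12.npy",[s["ee_pos"],s["tool_rot"]])
s2,i2=snap("side","s12")
a=cv2.resize(im[120:320,180:480],(600,400),interpolation=2);b=cv2.resize(i2[130:190,320:400],None,fx=2.2,fy=2.2,interpolation=2)
o=np.zeros((400,776,3),np.uint8);o[:,:600]=a;o[:b.shape[0],600:600+b.shape[1]]=b
cv2.imwrite("pics/c12.png",o[:,:,::-1])
```

```text
[0.59814261 0.30650454 0.04130938] [ 3.14132752e+00  7.63206389e-04 -3.09748244e+00]
```

View pics/c12.png

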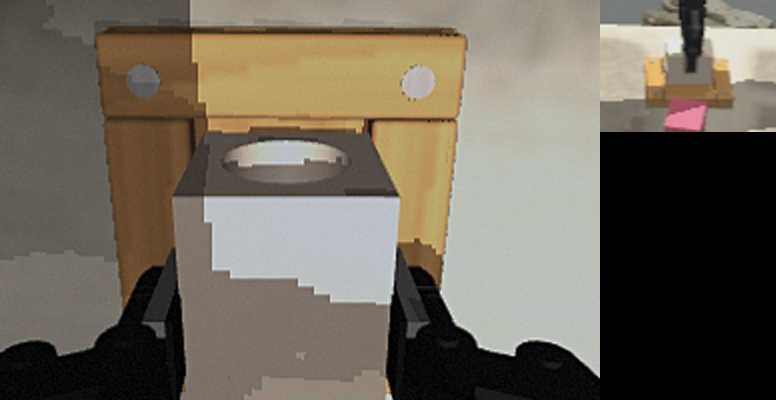

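The wrist crop shows the pocket's near edge at (190..371,119) and the block's lower edge at (205..365,131). It is square, with the right gap slightly smaller, so I'll shift 1 mm to −y and lower.

{"api": "arm_command", "payload": {"steps": [[[0,0,0],[0,-0.001,0.002],1],[[0,0,0],[0,0,0.003],1],[[0,0,0],[0,0,0.003],1],[[0,0,0],[0,0,0.003],1],[[0,0,0],[0,0,0.002],1],[[0,0,0],[0,0,0.001],1],[[0,0,0],[0,0,0],1],[[0,0,0],[0,0,0],1]]}}

```text
t: 26.05
ee_pos: [0.5979, 0.3055, 0.028]
tool_rot: [-3.142, 0.001, -3.097]
force: [-4.4, -1.3, 7.5]
width: 0.577
grasp_force: 53.6
```

{"api": "arm_command", "payload": {"steps": [[[0,0,0],[0,0,0.001],1],[[0,0,0],[0,0,0.001],1],[[0,0,0],[0,0,0],1],[[0,0,0],[0,0,0],1],[[0,0,0],[0,0,0],1],[[0,0,0],[0,0,0],1],[[0,0,0],[0,0,0],1],[[0,0,0],[0,0,0],1]]}}

```text
t: 27.05
ee_pos: [0.598, 0.3055, 0.028]
tool_rot: [-3.141, 0.001, -3.097]
force: [-11.5, -4.0, 21.8]
width: 0.577
grasp_force: 55.4
```

{"api": "arm_command", "payload": {"steps": [[[0,0,0],[0,0,-0.001],-1],[[0,0,0],[0,0,0],-1],[[0,0,0],[0,0,0],-1],[[0,0,0],[0,0,-0.01],-1],[[0,0,0],[0,0,-0.03],-1],[[0,0,0],[0,0,-0.05],-1],[[0,0,0],[0,0,-0.05],-1],[[0,0,0],[0.05,0,-0.02],-1]]}}

```text
t: 28.05
ee_pos: [0.5512, 0.3033, 0.1897]
tool_rot: [3.14, 0.006, -3.099]
force: [-0.4, 0.7, -0.3]
width: 1.0
grasp_force: 0.0
```

{"api": "arm_command", "payload": {"steps": [[[0,0,0],[0.05,0,0],-1],[[0,0,0],[0.02,0,0],-1],[[0,0,0],[0,0,0],-1],[[0,0,0],[0,0,0],-1],[[0,0,0],[0,0,0],-1],[[0,0,0],[0,0,0],-1],[[0,0,0],[0,0,0],-1],[[0,0,0],[0,0,0],-1]]}}

```text
t: 29.05
ee_pos: [0.4781, 0.3001, 0.1857]
tool_rot: [3.142, -0.0, -3.098]
force: [-0.1, -0.2, 0.4]
width: 0.999
grasp_force: 0.0
```

Run:
```python
from h import *
s,im=snap("wrist","w13");print(s["ee_pos"],s["tool_rot"],s["t"])
s2,i2=snap("side","s13")
a=im[100:400,160:500];b=cv2.resize(i2[120:370,270:430],(320,500),interpolation=2)
o=np.zeros((500,800,3),np.uint8);o[:424,:480]=cv2.resize(a,(480,424));o[:,480:]=b
cv2.imwrite("pics/c13.png",o[:,:,::-1])
```

```text
[0.47809293 0.30005995 0.18570836] [ 3.14156800e+00 -1.08061365e-04 -3.09760571e+00] 29.05
```

View pics/c13.png

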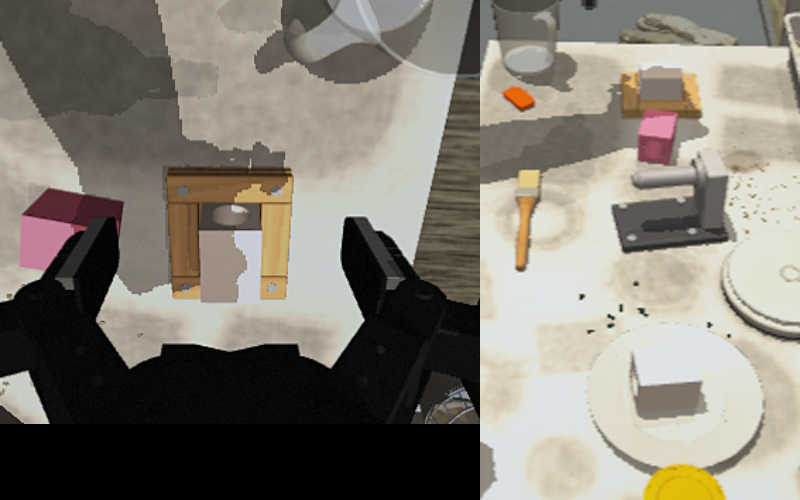

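The good block sits square in the pocket (wrist crop (230,265)). The tight block lies on the plate (side crop (665,380)), the brush is unmoved, and nothing touches the robot, so I'm handing in.

```bash
python3 -c "
from station import r
print(r.finish_job())"
```

```text
the job is handed in; nothing more can be done
None
```

I handed the job in at about 29 s: the good block slid fully home on the pin and is now seated in the holder pocket, and the tight block is on the plate; I kept clear of the brush and timer and saw no sign that either had moved.

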